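# Ease the pellet press down and draw out the die

### The arm

A 6-joint arm with a two-finger parallel gripper is mounted at the origin on the work surface. World frame = base frame: x ahead of the robot, y to its left, z up, the work surface at z = 0. Lengths are in m, angles in rad, forces in N, time in s.
With the tool pointing down it reaches from about 0.375 to 0.975 m from the base axis. Payload 3.8 kg.
Tool frame: the origin (TCP) lies midway between the tips of the shut fingers; the grasp point (between the pads) lies 19 mm behind it; z points along the fingers, y is the line along which they close (so a half turn about z gives the same grasp; the last joint's range is limited). The gripper opens to 85 mm and grips with 20 to 120 N. Pads are 22 mm wide; open, the fingers measure 114 mm over their backs; the gripper's body (76 mm by 85 mm) begins 54 mm behind the grasp point. The pads swing forward as they close: fully open they stand 13 mm farther back than shut.
Start: joints at [1.088, 0.264, 1.604, -0, 1.274, -0.037], TCP at [0.291, 0.609, 0.231] pointing down, gripper open.
Joint ranges: [-2.63, 2.63], [-0.94, 2.18], [0.31, 2.57], [-1.31, 4.45], [0, 2.66], [-2.55, 2.55]. Speed limits (rad/s): [2.57, 2.57, 3.14, 3.14, 3.14, 3.14].

### API

Orientations are given as a rotation vector (axis times angle).
In Python, from workcell import bot gives the robot as it stands.
- The arm moves only by the tool step_arm, never from a script. Its argument "motion" is a list of rows, each a list of 5 numbers: the finger opening in cm, from 0 to 8.54, then the shift along the tool's x, y, z in cm, then the turn about the tool's z in degrees. In form: [[claw, dx, dy, dz, twist], ...]. A call has 1 to 20 rows; each row is the pose to reach, as a shift and turn from the pose commanded when the call began, along the tool's axes at that moment; what a row does not reach only later rows make up. A row lasts 1/10 s, in which the tool goes at most 50 mm and 8.59 degrees, less where a joint would pass 70% of its speed; a pose out of reach is approached as far as the arm can. A call with a gripper value outside its range is refused whole. The fingers move at their own pace and stop on an object; "force" is the grip in N (left out, the last holds). Time passes only in rows, so rows that repeat a pose let the fingers close. It gives the time, the measured TCP pose, the force, the opening and the grip force at its end, in the units of the state.
- bot.read_state(): the state, without advancing time (a new reading comes with each control period).
- bot.read_camera(name): name is "side" or "top" or "wrist"; returns (picture, depth): 400x640x3 uint8, red, green, blue; 400x640 float32, m along the optical axis (not along the pixel's ray), 0 where there is no reading.
- bot.calibration(name): a dict with "mtx" (3x3 intrinsics, pixels), "origin" and "orientation" of the camera in the world; the wrist camera has in their place "T_tool_cam" (4x4, takes a point from camera to tool coordinates, whose origin is the TCP and whose axes are the flange's). Camera axes: x right, y up, looking along -z (the intrinsics and any distortion apply to the point x, -y, -z); pixel columns grow to the right and rows downward; lengths in m; the calibration is good to about 2 mm. A picture is of the moment at which its call begins: read the wrist's pose just before it. calibration takes no time and is no camera call.
- bot.finish_job(): hands the job in; it is judged then, once.
The state is a dict: "time": time; "q": joint angles; "joint_vel": joint speeds; "joint_torque": joint torques, N m; "tool_pos": TCP position; "tcp_rot": TCP orientation; "wrist_force": force on the tool from outside, world axes, zero at the start; "torque": the same for the moment, N m; "width": opening from 0.0 (shut) to 1.0 (fully open); "grip_force": force on a finger pad.
Only numpy, scipy, OpenCV 4.12 (cv2) and the standard library are available. Lean on these libraries where they do the work, as an engineer would, in place of code of your own. Each camera call takes 0.05 s, during which the arm holds its last target. There are 200 camera calls.

### The job

The pellet in the hydraulic press is ready. Crack the release valve open with its ball lever only as far as it takes for the ram to sink slowly, and let it creep all the way down without ever dropping; then shut the valve again finger-tight, without forcing it on its seat. Last, slide the die forward until it stands upright wholly on the steel shelf in front of the ram, and leave everything else on the bench where it is.

Things in the scene. Friction and masses are not known exactly. Their poses are not given: they have to be found in the camera images.
- press: fixed hand-pumped pellet press: grey base 190 wide, two columns (22 diameter, 72 either side of the ram's axis) and a grey head, 44 deep, underside 206, top 278 above the bench (a tommy bar across). Origin on the bench under the ram's axis, own -x its front, z up. Pump handle bar (leave it): from x -95, y 120 up and outwards to x -40, y 197, height 280. Gauge at x 55, y 128
- shelf (a point): centre of the flat steel shelf in front of the ram, at its surface, 80 above the bench. In the press's axes it spans x -145 to -37 and y -95 to 95. The die's foot is wholly on it with the die's axis at x -118 to -64. The lowered ram is 1.5 higher than the shelf, with a 3 gap between them, so the die slides across
- valve (a joint): release valve, rad: 0 = shut, grows as the lever turns counter-clockwise from above (opening). Starts 0 to 0.12. It cracks at a hidden angle, other each time, from 0.35 to 0.85: below it the ram is locked, beyond it the ram sinks 5 mm/s per 0.1 rad, without delay; turned back, it stops. Shut means under 0.05 with the ball let go; forced to -0.06 the seat is spoiled
- knob (a point): centre of the plain steel ball, 22 diameter, at the end of the valve's lever, 137 above the bench, 75 from the valve's axis; a 9 mm bar falls from it to the hub. The lever stays where it is left. At the ball it takes 4 to 6 N to open, 7 to 9 N to close; on the seat each 0.01 rad past shut takes 2.5 N more: 11 to 15 N is finger-tight, 22 N too much
- valve_axis (a point): point on the valve's upright axis at the ball's height, 137 above the bench, beside the front of the press (press x -95, y -122). With the valve at 0 the lever points from here to the press's -x (towards the robot); at pi/2 it would point to the press's -y, away from the shelf
- ram (a joint): how far the ram has sunk, m: 0 = raised (at the start, give or take 2 mm), 0.024 = fully down on its stop; down means over 0.0225. A slow release takes 2 s or more for the travel, at about 5 to 10 mm/s; over 15 mm/s at any moment counts as a drop
- platen_top (a point): centre of the top of the ram's round steel platen, 68 diameter; 105.5 above the bench when raised, 81.5 when down
- die_mid (a point): the pellet die, at mid-height on its axis, 39 above its underside: round steel block, 0.85 kg, 78 high, standing on the platen: foot 54 diameter, 34 high, then 42 diameter up to 60, then plunger and cap. At the start its cap is just under the press's screw, so it cannot be lifted or gripped from above there. Its own -x points along its side tube
- tube (a point): point on the die's level steel side tube (10 diameter), 83 from the die's axis and 26 above its underside; the free end is 98 from the axis. It points to the press's front (within 12 degrees of its -x). Here it can be pinched from above, clear in front of the press's head; pulled level, the die slides on its foot
- anvil_center (a point): spare steel anvil, a disc of 20 diameter and 12 high, lying on the shelf near its corner on the pump's side; this point is its centre. Leave it
- mortar: white ceramic mortar, 84 across and 36 high, on the bench on the pump's side of the press; origin under its centre. Leave it
- jar: small white jar with a blue lid, 48 diameter, 66 high; origin under its centre. Leave it
- amber: amber glass bottle, 60 diameter, 125 high; origin under its centre. Leave it
- beaker: empty glass beaker, 68 diameter, 85 high; origin under its centre. Leave it
- spatula: spatula, 190 long, lying on the bench; origin under its middle. Leave it
- wash: white wash bottle with a red top, 66 diameter, 170 high; origin under its centre. Leave it
Things that resemble listed ones, but are neither listed nor needed, are in the scene too. What is shaped like the part that bears die_mid but pink or yellow is not meant.

How it is judged:
On the way, in this order (a step that is already met when the one before it is completed fails the run):
1. the valve is cracked open and the ram has sunk all the way down (value of joint ram above 0.0225 m), for 0.2 s.
2. with the ram down, the valve is shut again (value of joint ram above 0.0225 m and value of joint valve below 0.05 rad), for 0.2 s.
3. the die stands wholly on the shelf (x of die_mid in the frame of press between -0.12 and -0.062 m and y of die_mid in the frame of press between -0.068 and 0.068 m and z of die_mid in the frame of press between 0.114 and 0.124 m and angle between die_mid's own z axis and vertical below 0.06 rad), for 0.2 s.
At the end, for the whole second after the job is handed in: the ram is down (over 22.5 mm of its 24), the valve is shut (under 0.05 rad), and the die stands upright (within 0.06 rad) on the steel shelf, its foot wholly on it (axis 62 to 120 mm in front of the ram's axis, within 68 mm to either side) (all of step 2 and all of step 3); the robot touches nothing.
It fails at once if the ram drops (sinks faster than 15 mm/s) (velocity of joint ram above 0.015 m/s).
It fails at once if the valve is forced on its seat (pushed 0.06 rad past shut, about 22 N on the ball) (value of joint valve below -0.06 rad).
It fails at once if the die is tipped by more than 0.2 rad (angle between die_mid's own z axis and vertical above 0.2 rad).
It fails at once if a bystander is moved by more than 30 mm (distance of any of anvil_center, mortar, jar, amber, beaker, spatula, wash from where it was at the start of the episode above 0.03 m).
It also fails if it takes over 70 s, if anything falls off the work surface, if the arm or the gripper's body presses on something with over 40 N, if the wrist force passes 120 N, or if a joint passes its speed limit or range.

## Working session

There is one attempt and no reset: what is moved stays moved. The work goes in short steps, Python scripts to look and compute and a tool call to move; the robot and the scene stay as the last step left them, time stands still between calls to the robot, and variables do not carry over. Pictures are saved under pics/ and viewed, at most 10 in all, crops included, and the job is handed in when it is done.

Besides the shell and the picture viewer there is one more tool, called after ">>>" by a JSON object that holds its "op" and its "data". step_arm: Moves the arm, as the interface text tells. Its arguments: {"type":"object","properties":{"motion":{"type":"array","items":{"type":"array","items":{"type":"number"}}},"force":{"type":"number"}},"required":["motion"]}

```bash
mkdir -p pics; cat > h.py <<'E'
import numpy as np, cv2
from scipy.spatial.transform import Rotation as R
from workcell import bot
def cam(n):
    s=bot.read_state(); p,d=bot.read_camera(n); np.savez(f'{n}.npz',p=p,d=d,tp=s['tool_pos'],tr=s['tcp_rot']); return p,d
def pose(n):
    c=bot.calibration(n)
    if n!='wrist':
        o=np.array(c['orientation']); Rm=o if o.shape==(3,3) else R.from_rotvec(o).as_matrix()
        return c,Rm,np.array(c['origin'])
    z=np.load('wrist.npz'); T=np.array(c['T_tool_cam']); Rt=R.from_rotvec(z['tr']).as_matrix()
    return c,Rt@T[:3,:3],Rt@T[:3,3]+z['tp']
def pix(n,u,v,d=None,z=None):
    c,Rm,o=pose(n); K=np.array(c['mtx']); ds=c.get('distortion',c.get('dist'))
    x,y=(u-K[0,2])/K[0,0],(v-K[1,2])/K[1,1]
    r=Rm@np.array([x,-y,-1.])
    if z is not None: return o+r*(z-o[2])/r[2]
    if d is None:
        D=np.load(f'{n}.npz')['d'][int(v)-1:int(v)+2,int(u)-1:int(u)+2]; d=np.median(D[D>0]) if (D>0).any() else np.nan
    return o+r*d
E
python3 - <<'E'
from h import *
for n in ('top','side'):
    p,d=cam(n); cv2.imwrite(f'pics/{n}0.png',p[:,:,::-1]); print(n,bot.calibration(n),(d>0).mean())
print(bot.read_state())
E
```

```text
top {'mtx': array([[431.51923373,   0.        , 323.06601428],
       [  0.        , 431.51923373, 201.17534453],
       [  0.        ,   0.        ,   1.        ]]), 'origin': array([0.23379862, 0.05846873, 1.29099107]), 'orientation': array([ 0.18264392, -0.18457425, -1.54449653])} 0.99596484375
side {'mtx': array([[367.29939077,   0.        , 322.58962787],
       [  0.        , 367.29939077, 198.52462369],
       [  0.        ,   0.        ,   1.        ]]), 'origin': array([ 0.16246608, -0.68227621,  1.06000175]), 'orientation': array([ 0.70877368, -0.17403612, -0.43854237])} 0.99625
{'time': 0.1, 'q': array([ 1.08811905e+00,  2.64690401e-01,  1.60523556e+00,  3.88518141e-05,
        1.27371347e+00, -3.69045079e-02]), 'joint_vel': array([ 6.05505303e-04, -1.20412503e-03, -1.90678195e-03,  3.19236744e-05,
        3.47249291e-05,  5.91821810e-04]), 'joint_torque': array([-3.06625980e-04, -5.16706717e+01, -3.68590844e+01, -1.22000074e-04,
        6.38405254e-03, -2.11193247e-05]), 'tool_pos': array([0.29071491, 0.60845385, 0.23007907]), 'tcp_rot': array([-0.69432799, -3.0633274 ,  0.00309165]), 'wrist_force': array([-0.0267152 , -0.18409665, -0.45106649]), 'torque': array([ 0.00765797, -0.0095    , -0.00817238]), 'grip_force': 0.0, 'width': 1.0005765886932259}
```

View pics/top0.png

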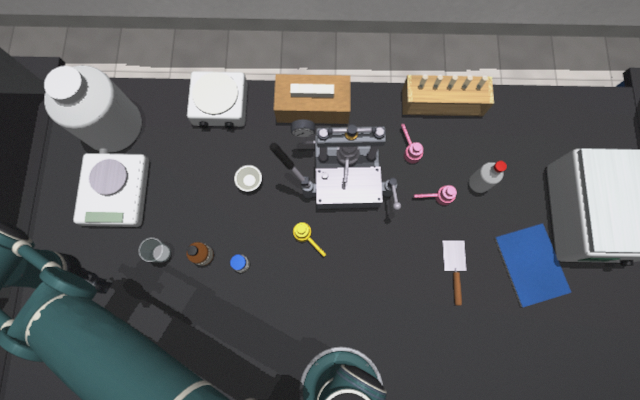

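View pics/side0.png

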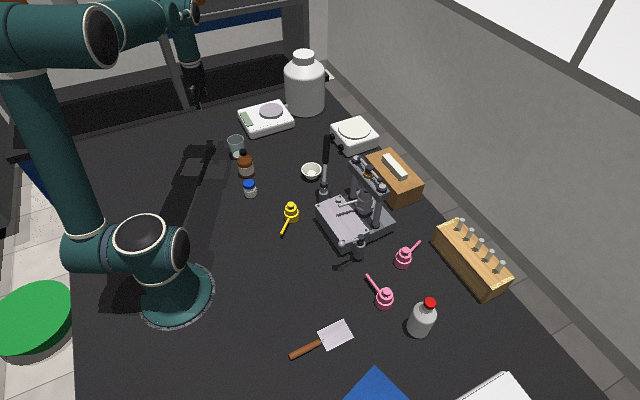

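The top view shows the press at (348,160), shelf (349,186), valve lever near (395,195), die tube near (346,180). The look-alikes for the die are pink at (414,152) and (447,194), and yellow at (303,232). The steel die under the press head at (348,155) is the one. Next I'll check a close crop.

```bash
python3 - <<'E'
from h import *
a=np.load('top.npz')['p'][115:220,290:410,::-1]; cv2.imwrite('pics/c1.png',cv2.resize(a,None,fx=5,fy=5,interpolation=cv2.INTER_CUBIC))
b=np.load('side.npz')['p'][150:280,310:410,::-1]; cv2.imwrite('pics/c2.png',cv2.resize(b,None,fx=4.5,fy=4.5,interpolation=cv2.INTER_CUBIC))
for u,v in [(320,203),(380,203),(380,168),(318,168),(397,207),(388,187),(346,183)]: print(u,v,pix('top',u,v))
E
```

```text
320 203 [0.51738479 0.06836665 0.08039973]
380 203 [ 0.52352945 -0.10619299  0.06830222]
380 168 [ 0.62693991 -0.10611804  0.07867906]
318 168 [0.62369702 0.07637208 0.07783937]
397 207 [ 0.49437918 -0.14152555  0.14789894]
388 187 [ 0.56685921 -0.12728595  0.08785625]
346 183 [ 0.57808841 -0.00609195  0.08244686]
```

View pics/c1.png

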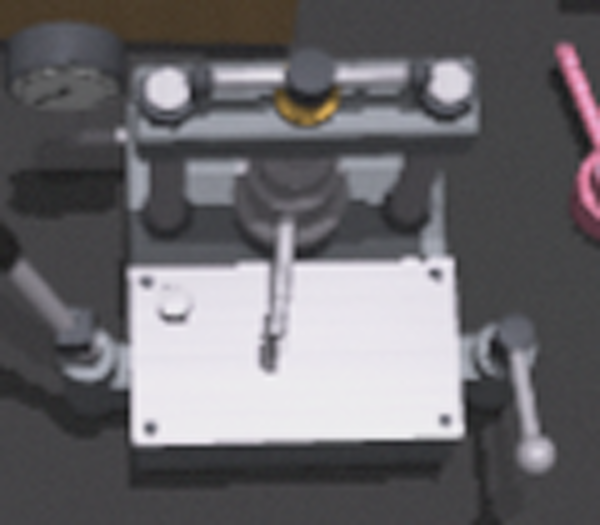

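View pics/c2.png

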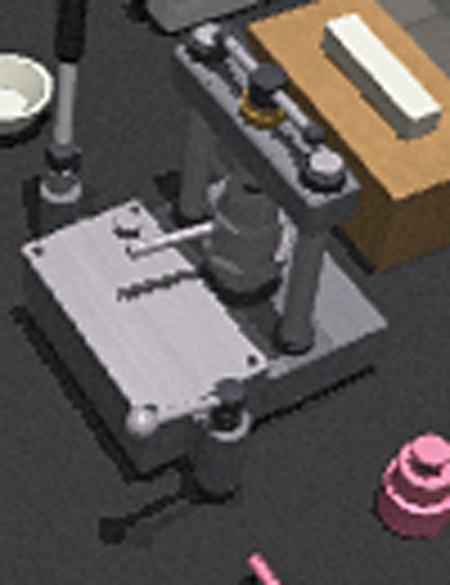

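The crops show the steel die under the head, with its side tube running from (347.6,160) to its tip (345.5,182) in the top view. The ball is at top (397.2,205.6) and side (341.6,242.9). The anvil is at top (325,176).

```bash
python3 - <<'E'
from h import *
C=[pix('top',290+x/5,115+y/5,z=.08)[:2] for x,y in [(130,268),(455,260),(463,438),(132,442)]]
M=np.array([[-.037,.095],[-.037,-.095],[-.145,-.095],[-.145,.095]])
C=np.array(C);print(C)
A=M-M.mean(0);B=C-C.mean(0)
th=np.arctan2((A[:,0]*B[:,1]-A[:,1]*B[:,0]).sum(),(A*B).sum())
Rm=np.array([[np.cos(th),-np.sin(th)],[np.sin(th),np.cos(th)]])
o=C.mean(0)-Rm@M.mean(0);print('press',o,th,'res',C-(M@Rm.T+o))
P=lambda x,y:o+Rm@[x,y]
print('axis',P(-.095,-.122),'shelf',P(-.091,0))
kt=pix('top',397.2,205.6,z=.137);ks=pix('side',341.6,242.9,z=.137);print('knob',kt,ks)
for k in(kt,ks):
    v=Rm.T@(k[:2]-P(-.095,-.122));print(np.linalg.norm(v),np.arctan2(v[1],v[0])-np.pi)
z=.1055+.026
for n,u,v in[('top',345.5,181.5),('top',347.6,160),('side',340,205.1),('side',356.7,201.1)]:
    q=pix(n,u,v,z=z);print(n,q,Rm.T@(q[:2]-o))
s=bot.read_state();print(R.from_rotvec(s['tcp_rot']).as_matrix().round(3))
for u,v in[(345,172),(345,178)]:print(pix('top',u,v))
E
```

```text
[[ 0.62104357  0.08217652]
 [ 0.62965116 -0.10892038]
 [ 0.52208522 -0.112134  ]
 [ 0.51609821  0.07871812]]
press [ 0.66315874 -0.01171397] 0.03655717340493172 res [[-1.66773171e-03  3.06282623e-04]
 [-4.45755888e-06 -9.17565516e-04]
 [ 3.57444432e-04 -1.83893226e-04]
 [ 1.31474483e-03  7.95176119e-04]]
axis [ 0.5726812  -0.13710462] shelf [ 0.57221954 -0.01503993]
knob [ 0.50081395 -0.1440668   0.137     ] [ 0.50377674 -0.14127812  0.137     ]
0.07220369500475486 -6.2231682038738105
0.069030735832537 -6.2592469875934515
top [ 0.56843966 -0.00204945  0.1315    ] [-0.09430257  0.01311996]
top [ 0.63174844 -0.00760296  0.1315    ] [-0.03123906  0.00525628]
side [ 0.57315232 -0.00243635  0.1315    ] [-0.0896072   0.01256108]
side [ 0.63186084 -0.01155043  0.1315    ] [-0.03127101  0.00130734]
[[-0.902  0.431 -0.001]
 [ 0.431  0.902 -0.002]
 [ 0.    -0.002 -1.   ]]
[ 5.94831413e-01 -2.62474537e-04  1.35710116e-01]
[ 5.76754121e-01 -2.72455057e-04  1.37695255e-01]
```

>>> {"op": "step_arm", "data": {"motion": [[8.5,-51.4,-58.7,0,149],[8.5,-51.4,-58.7,0,149],[8.5,-51.4,-58.7,0,149],[8.5,-51.4,-58.7,0,149],[8.5,-51.4,-58.7,0,149],[8.5,-51.4,-58.7,0,149],[8.5,-51.4,-58.7,0,149],[8.5,-51.4,-58.7,0,149],[8.5,-51.4,-58.7,0,149],[8.5,-51.4,-58.7,0,149],[8.5,-51.4,-58.7,0,149],[8.5,-51.4,-58.7,0,149],[8.5,-51.4,-58.7,0,149],[8.5,-51.4,-58.7,0,149],[8.5,-51.4,-58.7,0,149],[8.5,-51.4,-58.7,0,149],[8.5,-51.4,-58.7,0,149],[8.5,-51.4,-58.7,0,149],[5,-51.4,-58.7,0,149],[5,-51.4,-58.7,0,149]]}}

```text
time: 2.1
tool_pos: [0.5014, -0.1421, 0.2309]
tcp_rot: [-3.138, -0.152, 0.001]
wrist_force: [0.5, -0.1, -0.3]
width: 0.689
grip_force: 0.0
```

```bash
python3 - <<'E'
from h import *
s=bot.read_state();print(s['q'].round(2),s['tool_pos'],R.from_rotvec(s['tcp_rot']).as_matrix().round(3).tolist())
ims=[]
for n in('wrist','top','side'):
    p,d=cam(n); ims.append(p[:,:,::-1])
cv2.imwrite('pics/w1.png',np.vstack([cv2.resize(ims[0],(560,350)),np.hstack([cv2.resize(ims[1][100:220,270:430],(280,210)),cv2.resize(ims[2][140:260,290:450],(280,210))])]))
E
```

```text
[-0.32 -0.03  1.93  0.    1.24  1.15] [ 0.50143677 -0.14208963  0.23089167] [[0.995, 0.097, -0.001], [0.097, -0.995, 0.0], [-0.001, -0.0, -1.0]]
```

View pics/w1.png

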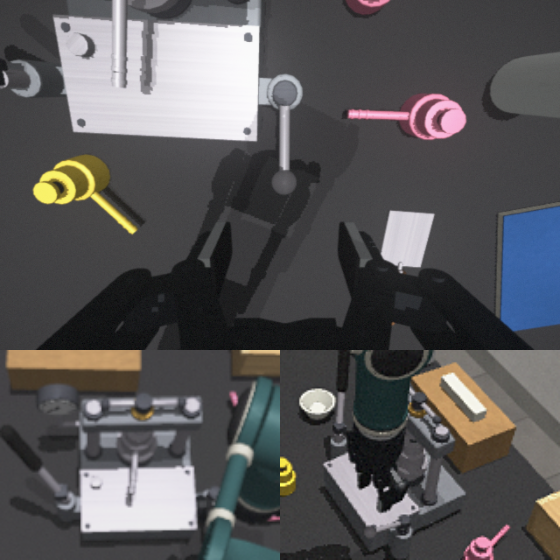

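The wrist view (scaled 0.875) shows the ball at (284,182), the hub at (285,92), and the tube tip at (119,85). The top camera still sees the tube.

```bash
python3 - <<'E'
from h import *
k=.875
print('knob',pix('wrist',284/k,182/k,z=.137),pix('wrist',284/k,182/k))
print('hubtop',pix('wrist',285/k,92/k),)
print('tube tip',pix('wrist',119/k,84/k,z=.1315),'root',pix('wrist',119/k,5/k,z=.1315),pix('wrist',119/k,70/k))
C=np.array([pix('wrist',x/k,y/k,z=.08)[:2] for x,y in [(262,24),(258,140),(73,131)]]);print(C, pix('wrist',200,120))
print(pose('wrist')[2])
E
```

```text
knob [ 0.50122161 -0.14270671  0.137     ] [ 0.50489293 -0.14236844  0.14809837]
hubtop [ 0.57690593 -0.13617812  0.12257962]
tube tip [ 0.57003784 -0.00096638  0.1315    ] root [ 0.62725636 -0.0054395   0.1315    ] [ 0.58081316 -0.00444603  0.13627699]
[[ 0.63463117 -0.10905887]
 [ 0.52584815 -0.11285515]
 [ 0.5165423   0.07876649]] [ 0.5532322  -0.02733529  0.08082533]
[ 0.57956022 -0.13548873  0.37381684]
```

>>> {"op": "step_arm", "data": {"motion": [[5,0,0.05,5,0],[5,0,0.05,9,0],[5,0,0.05,11.4,0],[5,0,0.05,11.4,0],[2,0,0.05,11.4,0],[1,0,0.05,11.4,0],[1,0,0.05,11.4,0],[1,0,0.05,11.4,0],[1,0,0.05,11.4,0]], "force": 40}}

```text
time: 3.15
tool_pos: [0.5031, -0.1426, 0.1194]
tcp_rot: [3.138, 0.15, 0.005]
wrist_force: [-1.1, 4.6, 6.7]
width: 0.223
grip_force: 39.2
```

```bash
cat >> h.py <<'E'
AX=np.array([.5760,-.1363]);YAW=.036
def val():
    s=bot.read_state();v=s['tool_pos'][:2]-AX
    print('t',s['time'],'TCP',s['tool_pos'].round(4),'r',np.linalg.norm(v).round(4),'valve',(np.arctan2(-v[1],-v[0])-YAW).round(3),'F',s['wrist_force'].round(1),'w',s['width']*.0854,'g',s['grip_force'],'yaw',np.arctan2(*R.from_rotvec(s['tcp_rot']).as_matrix()[[1,0],[0,0]]).round(3))
    return s
E
python3 - <<'E'
from h import *
val()
p0=np.load('top.npz')['d']
T=np.array([cam('top')[1][165:181,343:350] for _ in range(2)])
print(T[0].round(4)[::3]); print(np.abs(T[0]-T[1]).mean())
E
```

```text
t 3.15 TCP [ 0.5031 -0.1426  0.1194] r 0.0731 valve 0.05 F [-1.1  4.6  6.7] w 0.019049733028643993 g 39.220789074897766 yaw 0.095
[[1.287  1.2814 1.2823 1.2086 1.2099 1.2153 1.2832]
 [1.2699 1.2711 1.2103 1.2121 1.2101 1.2105 1.2686]
 [1.2638 1.2689 1.2109 1.2047 1.2064 1.2114 1.2659]
 [1.2624 1.2088 1.2037 1.2018 1.2088 1.2667 1.2622]
 [1.2653 1.205  1.1987 1.2037 1.2044 1.2556 1.2605]
 [1.2578 1.2007 1.2018 1.2045 1.2    1.2583 1.255 ]]
0.013958729
```

>>> {"op": "step_arm", "data": {"motion": [[4,0,0,0,0],[4,-0.15,0,0,0],[4,-0.15,0,0.5,0],[4,-0.15,0,0.5,0],[1,-0.15,0,0.5,0],[1,-0.15,0,0.5,0],[1,-0.15,0,0.5,0],[1,-0.15,0,0.5,0]], "force": 30}}

```text
time: 4.05
tool_pos: [0.5, -0.1428, 0.112]
tcp_rot: [-3.138, -0.15, 0.001]
wrist_force: [-0.2, 0.1, -1.1]
width: 0.237
grip_force: 29.3
```

```bash
python3 - <<'E'
from h import *
val()
p,d=cam('wrist'); cv2.imwrite('pics/w2.png',cv2.resize(p[:,:,::-1],(640,400)))
E
```

```text
t 4.05 TCP [ 0.5    -0.1428  0.112 ] r 0.0763 valve 0.049 F [-0.2  0.1 -1.1] w 0.020246785305388804 g 29.291291534900665 yaw 0.095
```

View pics/w2.png

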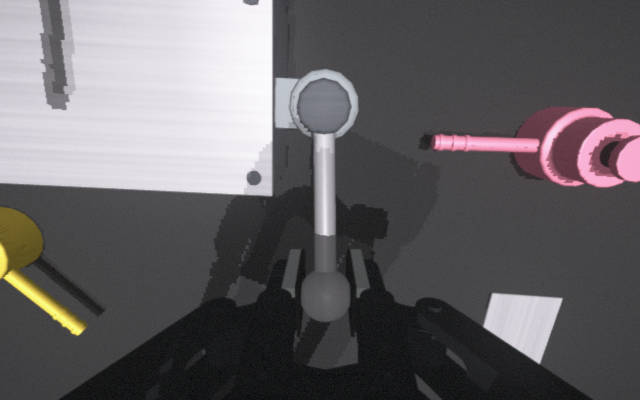

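The pads hold the ball centrally, with the ball at (325,295), the hub at (325,103), and no residual force. I'm opening to about 0.3, which is below the crack range.

>>> {"op": "step_arm", "data": {"motion": [[1,0.03,0.6,0,-4.6],[1,0.1,1.2,0,-9.2],[1,0.23,1.86,0,-14.3],[1,0.23,1.86,0,-14.3]]}}

```text
time: 4.5
tool_pos: [0.5045, -0.1617, 0.1121]
tcp_rot: [3.094, 0.539, 0.0]
wrist_force: [0.2, -1.7, -2.7]
width: 0.232
grip_force: 29.7
```

```bash
cat >> h.py <<'E'
def ramz(n=3,save=None):
    c,Rm,o=pose('top');K=np.array(c['mtx']);out=[]
    v,u=np.mgrid[158:184,338:356]
    r=np.stack([(u-K[0,2])/K[0,0],-(v-K[1,2])/K[1,1],-np.ones(u.shape)],-1)@Rm.T
    for _ in range(n):
        p,d=cam('top');w=o+r*d[158:184,338:356,None]
        m=(w[...,2]>.1)&(w[...,0]<.62)&(w[...,0]>.565); zz=w[m]
        out.append([zz[:,2].mean(),m.sum(),zz[:,0].min()])
    o=np.array(out);print('tube z',(o[:,0]*1000).round(2),'n',o[:,1])
E
python3 - <<'E'
from h import *
val();ramz(4)
E
```

```text
t 4.5 TCP [ 0.5045 -0.1617  0.1121] r 0.0759 valve 0.305 F [ 0.2 -1.7 -2.7] w 0.019832492150027543 g 29.682259261608124 yaw 0.345
tube z [135.84 135.89 135.17 135.85] n [70. 71. 71. 71.]
```

>>> {"op": "step_arm", "data": {"motion": [[1,0.01,0.38,0,-2.9],[1,0.04,0.75,0,-5.7],[1,0.04,0.75,0,-5.7],[1,0.04,0.75,0,-5.7],[1,0.04,0.75,0,-5.7],[1,0.04,0.75,0,-5.7]]}}

```text
time: 5.3
tool_pos: [0.507, -0.1675, 0.1121]
tcp_rot: [-3.064, -0.691, 0.0]
wrist_force: [-0.6, 2.8, -3.8]
width: 0.234
grip_force: 29.9
```

```bash
python3 -c "
from h import *
val();ramz(4)"
```

```text
t 5.3 TCP [ 0.507  -0.1675  0.1121] r 0.0758 valve 0.389 F [-0.6  2.8 -3.8] w 0.019956002631255434 g 29.858934581279755 yaw 0.444
tube z [135.18 135.25 135.63 135.61] n [70. 70. 71. 72.]
```

>>> {"op": "step_arm", "data": {"motion": [[1,0.01,0.38,0,-2.9],[1,0.04,0.75,0,-5.7],[1,0.04,0.75,0,-5.7],[1,0.04,0.75,0,-5.7],[1,0.04,0.75,0,-5.7],[1,0.04,0.75,0,-5.7]]}}

```text
time: 6.1
tool_pos: [0.5109, -0.1748, 0.1121]
tcp_rot: [3.026, 0.843, 0.0]
wrist_force: [1.9, 1.7, -6.5]
width: 0.234
grip_force: 29.8
```

```bash
python3 -c "
from h import *
val();ramz(4)"
```

```text
t 6.1 TCP [ 0.5109 -0.1748  0.1121] r 0.0756 valve 0.498 F [ 1.9  1.7 -6.5] w 0.019985613129526375 g 29.811547994613647 yaw 0.543
tube z [136.15 135.29 135.56 135.82] n [70. 71. 71. 72.]
```

Not sinking yet (about 0.5 rad). I'm continuing, checking after each step.

>>> {"op": "step_arm", "data": {"motion": [[1,0.01,0.38,0,-2.9],[1,0.04,0.75,0,-5.7],[1,0.04,0.75,0,-5.7],[1,0.04,0.75,0,-5.7],[1,0.04,0.75,0,-5.7],[1,0.04,0.75,0,-5.7]]}}

```text
time: 6.9
tool_pos: [0.515, -0.1806, 0.1121]
tcp_rot: [-2.98, -0.992, -0.0]
wrist_force: [2.2, 4.5, -5.4]
width: 0.235
grip_force: 29.9
```

```bash
python3 -c "
from h import *
val();ramz(4)"
```

```text
t 6.9 TCP [ 0.515  -0.1806  0.1121] r 0.0754 valve 0.592 F [ 2.2  4.5 -5.4] w 0.020063533499811735 g 29.900746643543243 yaw 0.643
tube z [135.63 135.49 135.78 135.58] n [71. 71. 71. 71.]
```

>>> {"op": "step_arm", "data": {"motion": [[1,0.01,0.38,0,-2.9],[1,0.03,0.75,0,-5.7],[1,0.03,0.75,0,-5.7],[1,0.03,0.75,0,-5.7],[1,0.03,0.75,0,-5.7],[1,0.03,0.75,0,-5.7]]}}

```text
time: 7.7
tool_pos: [0.5199, -0.1865, 0.1121]
tcp_rot: [-2.927, -1.14, -0.0]
wrist_force: [2.5, 4.5, -7.4]
width: 0.234
grip_force: 30.0
```

```bash
python3 -c "
from h import *
val();ramz(4)"
```

```text
t 7.7 TCP [ 0.5199 -0.1865  0.1121] r 0.0753 valve 0.693 F [ 2.5  4.5 -7.4] w 0.0199871534193121 g 29.972492158412933 yaw 0.743
tube z [135.29 135.75 135.06 135.66] n [71. 71. 70. 72.]
```

>>> {"op": "step_arm", "data": {"motion": [[1,0.01,0.38,0,-2.9],[1,0.03,0.75,-0.05,-5.7],[1,0.03,0.75,-0.05,-5.7],[1,0.03,0.75,-0.05,-5.7],[1,0.03,0.75,-0.05,-5.7],[1,0.03,0.75,-0.05,-5.7]]}}

```text
time: 8.5
tool_pos: [0.525, -0.1914, 0.1122]
tcp_rot: [-2.866, -1.283, -0.0]
wrist_force: [3.4, 5.1, -8.6]
width: 0.234
grip_force: 30.0
```

```bash
python3 -c "
from h import *
val();ramz(4)"
```

```text
t 8.5 TCP [ 0.525  -0.1914  0.1122] r 0.0751 valve 0.788 F [ 3.4  5.1 -8.6] w 0.019972697557345244 g 29.98824566602707 yaw 0.842
tube z [134.25 134.68 134.13 133.44] n [71. 71. 71. 71.]
```

>>> {"op": "step_arm", "data": {"motion": [[1,0.01,0.3,0,-2.3],[1,0.01,0.3,0,-2.3],[1,0.01,0.3,0,-2.3],[1,0.01,0.3,0,-2.3]]}}

```text
time: 9.1
tool_pos: [0.527, -0.1932, 0.1122]
tcp_rot: [-2.839, -1.34, 0.0]
wrist_force: [3.4, 5.1, -8.2]
width: 0.232
grip_force: 30.1
```

```bash
python3 -c "
from h import *
val();ramz(10);val()"
```

```text
t 9.1 TCP [ 0.527  -0.1932  0.1122] r 0.0751 valve 0.824 F [ 3.4  5.1 -8.2] w 0.01978821188190086 g 30.06966859102249 yaw 0.882
tube z [132.25 131.79 131.91 131.97 130.86 130.64 130.64 130.31 130.3  130.19] n [70. 67. 67. 71. 71. 69. 69. 70. 67. 68.]
t 9.6 TCP [ 0.527  -0.1932  0.1122] r 0.075 valve 0.824 F [ 3.7  5.2 -8.3] w 0.020306236066791085 g 30.06722241640091 yaw 0.882
```

>>> {"op": "step_arm", "data": {"motion": [[1,0.01,0.3,0,-2.3],[1,0.01,0.3,0,-2.3],[1,0.01,0.3,0,-2.3],[1,0.01,0.3,0,-2.3],[1,0.01,0.3,0,-2.3],[1,0.01,0.3,0,-2.3],[1,0.01,0.3,0,-2.3],[1,0.01,0.3,0,-2.3],[1,0.01,0.3,0,-2.3],[1,0.01,0.3,0,-2.3],[1,0.01,0.3,0,-2.3],[1,0.01,0.3,0,-2.3],[1,0.01,0.3,0,-2.3],[1,0.01,0.3,0,-2.3],[1,0.01,0.3,0,-2.3],[1,0.01,0.3,0,-2.3]]}}

```text
time: 11.2
tool_pos: [0.5293, -0.195, 0.1122]
tcp_rot: [-2.812, -1.397, 0.0]
wrist_force: [2.9, 5.5, -8.4]
width: 0.232
grip_force: 30.1
```

```bash
python3 -c "
from h import *
ramz(6);val()"
```

```text
tube z [120.2  120.24 119.51 119.1  118.98 118.18] n [66. 66. 67. 66. 67. 66.]
t 11.5 TCP [ 0.5293 -0.195   0.1122] r 0.075 valve 0.863 F [ 2.3  5.4 -7.3] w 0.019551148976637088 g 30.11316329240799 yaw 0.922
```

>>> {"op": "step_arm", "data": {"motion": [[1,0,0,0,0],[1,0,0,0,0],[1,0,0,0,0],[1,0,0,0,0],[1,0,0,0,0],[1,0,0,0,0],[1,0,0,0,0],[1,0,0,0,0],[1,0,0,0,0],[1,0,0,0,0],[1,0,0,0,0],[1,0,0,0,0]]}}

```text
time: 12.7
tool_pos: [0.5293, -0.195, 0.1122]
tcp_rot: [-2.812, -1.397, 0.0]
wrist_force: [3.1, 5.1, -8.1]
width: 0.234
grip_force: 30.1
```

```bash
python3 -c "
from h import *
ramz(8);val()"
```

```text
tube z [112.37 112.38 112.26 112.62 112.82 112.51 112.94 112.45] n [65. 63. 64. 62. 63. 64. 63. 64.]
t 13.1 TCP [ 0.5293 -0.195   0.1122] r 0.075 valve 0.863 F [ 2.4  5.  -6.7] w 0.019881913665022857 g 30.113173127174377 yaw 0.922
```

The ram is stationary, about 23.3 mm below where it started, so it is on its stop. Now I'm closing along the arc to about 0.06.

>>> {"op": "step_arm", "data": {"motion": [[1,0.05,-0.75,0,5.7],[1,0.18,-1.49,0,11.5],[1,0.39,-2.21,0,17.2],[1,0.66,-2.91,0,22.9],[1,1.0,-3.58,0,28.6],[1,1.41,-4.21,0,34.4],[1,1.88,-4.79,0,40.1],[1,2.4,-5.33,0,45.8],[1,2.4,-5.33,0,45.8],[1,2.4,-5.33,0,45.8]], "force": 40}}

```text
time: 14.1
tool_pos: [0.5002, -0.145, 0.1122]
tcp_rot: [3.135, 0.197, -0.005]
wrist_force: [-3.6, -1.4, -7.2]
width: 0.226
grip_force: 40.2
```

```bash
python3 -c "
from h import *
val();ramz(2)"
```

```text
t 14.1 TCP [ 0.5002 -0.145   0.1122] r 0.0763 valve 0.078 F [-3.6 -1.4 -7.2] w 0.019308909432044954 g 40.23910582065582 yaw 0.126
tube z [112.11 112.13] n [64. 63.]
```

>>> {"op": "step_arm", "data": {"motion": [[1,0.02,-0.3,0,2.3],[1,0.02,-0.3,0,2.3],[1,0.02,-0.3,0,2.3]]}}

```text
time: 14.5
tool_pos: [0.5, -0.1427, 0.1122]
tcp_rot: [3.137, 0.133, -0.006]
wrist_force: [-6.1, -4.4, -6.7]
width: 0.225
grip_force: 40.3
```

```bash
python3 -c "
from h import *
val()"
```

```text
t 14.5 TCP [ 0.5    -0.1427  0.1122] r 0.0763 valve 0.048 F [-6.1 -4.4 -6.7] w 0.019193154992190726 g 40.313061475753784 yaw 0.085
```

>>> {"op": "step_arm", "data": {"motion": [[1,0.01,-0.15,0,1],[1,0.01,-0.15,0,1],[1,0.01,-0.15,0,1]]}}

```text
time: 14.8
tool_pos: [0.4999, -0.1415, 0.1122]
tcp_rot: [3.138, 0.106, -0.006]
wrist_force: [-6.4, -5.6, -6.9]
width: 0.23
grip_force: 40.3
```

```bash
python3 -c "
from h import *
val()"
```

```text
t 14.8 TCP [ 0.4999 -0.1415  0.1122] r 0.0763 valve 0.033 F [-6.4 -5.6 -6.9] w 0.0196154919711684 g 40.32317876815796 yaw 0.068
```

>>> {"op": "step_arm", "data": {"motion": [[1,0.02,-0.15,0,1.1],[1,0.02,-0.15,0,1.1],[1,0.02,-0.15,0,1.1]]}}

```text
time: 15.1
tool_pos: [0.4998, -0.14, 0.1122]
tcp_rot: [3.138, 0.076, -0.006]
wrist_force: [-6.3, -6.8, -7.3]
width: 0.231
grip_force: 40.4
```

```bash
python3 -c "
from h import *
val()"
```

```text
t 15.1 TCP [ 0.4998 -0.14    0.1122] r 0.0763 valve 0.013 F [-6.3 -6.8 -7.3] w 0.019703472409562214 g 40.358591079711914 yaw 0.048
```

>>> {"op": "step_arm", "data": {"motion": [[1,0.02,-0.1,0,0.8],[1,0.02,-0.1,0,0.8],[1,0.02,-0.1,0,0.8]]}}

```text
time: 15.4
tool_pos: [0.4997, -0.1391, 0.1122]
tcp_rot: [3.139, 0.054, -0.007]
wrist_force: [-6.6, -5.9, -7.0]
width: 0.232
grip_force: 40.4
```

```bash
python3 -c "
from h import *
val()"
```

```text
t 15.4 TCP [ 0.4997 -0.1391  0.1122] r 0.0763 valve 0.001 F [-6.6 -5.9 -7. ] w 0.019805293352354755 g 40.39425194263458 yaw 0.034
```

>>> {"op": "step_arm", "data": {"motion": [[1,0.02,-0.1,0,0.8],[1,0.02,-0.1,0,0.8],[1,0.02,-0.1,0,0.8]]}}

```text
time: 15.7
tool_pos: [0.4997, -0.1382, 0.1122]
tcp_rot: [3.139, 0.032, -0.008]
wrist_force: [-7.6, -7.3, -4.9]
width: 0.229
grip_force: 40.4
```

```bash
python3 -c "
from h import *
val()"
```

```text
t 15.7 TCP [ 0.4997 -0.1382  0.1122] r 0.0764 valve -0.011 F [-7.6 -7.3 -4.9] w 0.019559774263078613 g 40.42547821998596 yaw 0.021
```

>>> {"op": "step_arm", "data": {"motion": [[1,0.02,-0.07,0,0.5],[1,0.02,-0.07,0,0.5],[1,0.02,-0.07,0,0.5]]}}

```text
time: 16.0
tool_pos: [0.4997, -0.1382, 0.1122]
tcp_rot: [3.138, 0.02, -0.008]
wrist_force: [-8.1, -8.8, -6.0]
width: 0.226
grip_force: 40.5
```

```bash
python3 -c "
from h import *
val()"
```

```text
t 16.0 TCP [ 0.4997 -0.1382  0.1122] r 0.0763 valve -0.01 F [-8.1 -8.8 -6. ] w 0.019324481070477625 g 40.458948612213135 yaw 0.012
```

>>> {"op": "step_arm", "data": {"motion": [[1,0.02,-0.08,0,0],[1,0.02,-0.08,0,0],[1,0.02,-0.08,0,0]]}}

```text
time: 16.3
tool_pos: [0.4997, -0.1382, 0.1122]
tcp_rot: [3.136, 0.02, -0.009]
wrist_force: [-8.8, -12.1, -5.9]
width: 0.231
grip_force: 40.5
```

```bash
python3 -c "
from h import *
val()"
```

```text
t 16.3 TCP [ 0.4997 -0.1382  0.1122] r 0.0763 valve -0.011 F [ -8.8 -12.1  -5.9] w 0.019737455645675216 g 40.536269545555115 yaw 0.013
```

Finger-tight at 12 N, so I'm letting go and rising.

>>> {"op": "step_arm", "data": {"motion": [[3,0,0.1,0,0],[5,0,0.15,0,0],[5,0,0.15,0,0],[5,0,0.15,-3,0],[5,0,0.15,-8,0],[5,0,0.15,-12,0],[5,0,0.15,-12,0]]}}

```text
time: 17.0
tool_pos: [0.5077, -0.1377, 0.2416]
tcp_rot: [3.137, 0.017, 0.024]
wrist_force: [0.2, -0.5, 0.5]
width: 0.587
grip_force: 0.0
```

```bash
python3 - <<'E'
from h import *
val()
p,d=cam('wrist'); cv2.imwrite('pics/w3.png',p[:,:,::-1])
ramz(2)
E
```

```text
t 17.0 TCP [ 0.5077 -0.1377  0.2416] r 0.0683 valve -0.016 F [ 0.2 -0.5  0.5] w 0.05014639961388847 g 0.0 yaw 0.011
tube z [112.14 112.51] n [63. 62.]
```

View pics/w3.png

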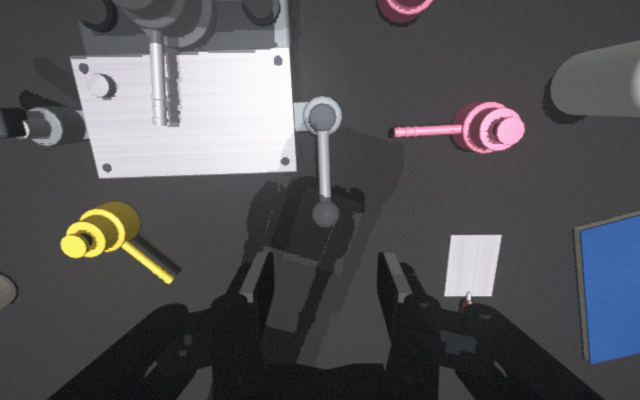

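The wrist view shows the ball at (325,213), the hub at (322,116), and the tube from (154,32) to its tip at (160,122), now low over the shelf.

```bash
python3 - <<'E'
from h import *
h=pix('wrist',322,116,z=.1226);k=pix('wrist',325.5,213,z=.137);print('lever',h,k,np.arctan2(h[1]-k[1],h[0]-k[0])-.036)
C=[pix('wrist',u,v,z=.08)[:2] for u,v in[(71,57),(289,49),(296,170),(100,178)]];C=np.array(C);print(C,'yaw',np.arctan2(*(C[1]-C[2])[::-1]),np.arctan2(-(C[0]-C[1])[0],(C[0]-C[1])[1]),np.arctan2(-(C[3]-C[2])[0],(C[3]-C[2])[1]),'c',C.mean(0))
a=pix('wrist',160,122,z=.1075);b=pix('wrist',154,32,z=.1075);print('tube tip',a,'root',b,np.arctan2(b[1]-a[1],b[0]-a[0]))
D=np.load('wrist.npz')['d'];
for v in(50,70,90,110,116,120):print(v,[pix('wrist',u,v).round(4) for u in(155+(v-30)*.05,)])
print(bot.read_state()['q'])
E
```

```text
lever [ 0.57704274 -0.13592193  0.1226    ] [ 0.50137933 -0.13946828  0.137     ] 0.010835890625570478
[[ 0.62293102  0.08250167]
 [ 0.63155442 -0.10672858]
 [ 0.5256413  -0.11122264]
 [ 0.51588791  0.07761738]] yaw 0.04240612373164014 0.04553947288437077 0.051603082126363435 c [ 0.57400366 -0.01445804]
tube tip [ 0.57030191 -0.00061161  0.1075    ] root [ 0.63803635 -0.0051431   0.1075    ] -0.06680126534910226
50 [array([ 0.6246, -0.0072,  0.1123])]
70 [array([ 0.6102, -0.0061,  0.1125])]
90 [array([ 0.5954, -0.0048,  0.1123])]
110 [array([ 0.58  , -0.0039,  0.1133])]
116 [array([ 0.5753, -0.0032,  0.1126])]
120 [array([ 0.5722, -0.0032,  0.1132])]
[-3.12612591e-01 -3.15906908e-02  1.92812732e+00  2.53764839e-04
  1.24349973e+00  1.24780757e+00]
```

>>> {"op": "step_arm", "data": {"motion": [[4,0,0,0,-8.5],[4,0,-1,0,-17],[4,0,-2,0,-25.5],[4,0.5,-3,0,-34],[4,1,-4,0,-42.5],[4,1.5,-5,0,-51],[4,2,-6,0,-59.5],[4,3,-7,0,-68],[4,3.5,-8,0,-76.5],[4,4,-9,0,-85],[4,5,-10,0,-93.5],[4,5.5,-11,0,-102],[4,6,-12,0,-110.5],[4,7,-13,0,-119],[4,7.8,-13.35,0,-127.5],[4,7.8,-13.35,0,-136],[4,7.8,-13.35,0,-144.5],[4,7.8,-13.35,0,-153],[4,7.8,-13.35,0,-161.5],[4,7.8,-13.35,0,-170]]}}

```text
time: 19.15
tool_pos: [0.5778, -0.0019, 0.2302]
tcp_rot: [-0.248, -3.128, -0.0]
wrist_force: [0.5, -0.7, -0.6]
width: 0.469
grip_force: 0.0
```

>>> {"op": "step_arm", "data": {"motion": [[4,0,0,0,-5],[4,0,0,0,-5],[4,0,0,0,-5]]}}

```text
time: 19.45
tool_pos: [0.5782, -0.002, 0.2311]
tcp_rot: [-0.125, -3.136, -0.0]
wrist_force: [-0.2, 0.4, -0.1]
width: 0.475
grip_force: 0.0
```

```bash
python3 - <<'E'
from h import *
s=val();M=R.from_rotvec(s['tcp_rot']).as_matrix();print(M.round(4))
for g in [(.584,-.0034,.0895)]: print((M.T@(np.array(g)-s['tool_pos'])*100).round(2))
E
```

```text
t 19.45 TCP [ 0.5782 -0.002   0.2311] r 0.1343 valve -1.623 F [-0.2  0.4 -0.1] w 0.040530842651230775 g 0.0 yaw 3.062
[[-9.968e-01  7.950e-02 -2.800e-03]
 [ 7.950e-02  9.968e-01  2.000e-04]
 [ 2.800e-03  0.000e+00 -1.000e+00]]
[-0.63 -0.09 14.16]
```

>>> {"op": "step_arm", "data": {"motion": [[4,-0.4,-0.1,4.5,0],[4,-0.4,-0.1,9,0],[4,-0.4,-0.1,12.5,0],[4,-0.4,-0.1,14.1,0],[4,-0.4,-0.1,14.1,0],[4,-0.4,-0.1,14.1,0],[0.5,-0.4,-0.1,14.1,0],[0.5,-0.4,-0.1,14.1,0],[0.5,-0.4,-0.1,14.1,0],[0.5,-0.4,-0.1,14.1,0],[0.5,-0.4,-0.1,14.1,0],[0.5,-0.4,-0.1,14.1,0]], "force": 40}}

```text
time: 20.65
tool_pos: [0.5843, -0.0034, 0.093]
tcp_rot: [0.122, 3.136, 0.0]
wrist_force: [1.3, 0.8, 4.7]
width: 0.094
grip_force: 39.3
```

```bash
python3 - <<'E'
from h import *
val();ramz(1);p,_=cam('side');q,_=cam('top')
cv2.imwrite('pics/s3.png',np.hstack([cv2.resize(p[140:260,290:410,::-1],(400,400)),cv2.resize(q[110:230,290:410,::-1],(400,400))]))
E
```

```text
t 20.65 TCP [ 0.5843 -0.0034  0.093 ] r 0.1332 valve -1.669 F [1.3 0.8 4.7] w 0.00804654429067452 g 39.25229251384735 yaw 3.064
tube z [330.62] n [1.]
```

View pics/s3.png

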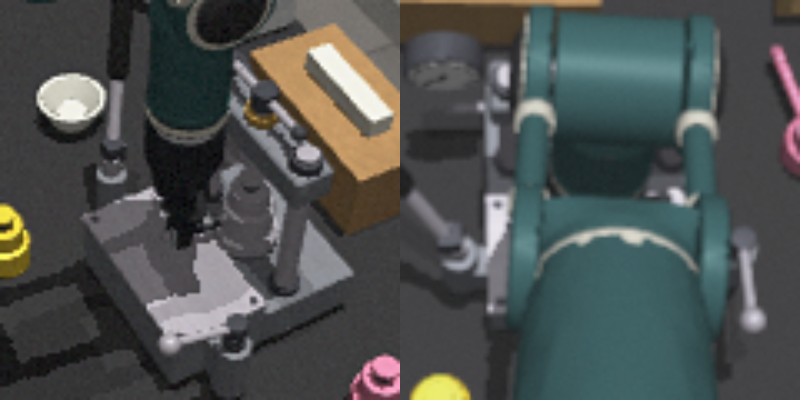

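The side view shows the tube tip pinched and the die upright, and the lever is shut. There is a slight downward press on the tube, so I'll ease up before pulling.

>>> {"op": "step_arm", "data": {"motion": [[0.5,0,0,-0.15,0],[0.5,0,0,-0.15,0],[0.5,0,0,-0.15,0]]}}

```text
time: 21.1
tool_pos: [0.5845, -0.0034, 0.0938]
tcp_rot: [0.122, 3.136, 0.0]
wrist_force: [5.9, 1.4, 1.8]
width: 0.097
grip_force: 39.1
```

>>> {"op": "step_arm", "data": {"motion": [[0.5,0.2,0,-0.1,0],[0.5,0.6,-0.1,-0.1,0],[0.5,1.2,-0.1,-0.1,0],[0.5,1.8,-0.2,-0.1,0],[0.5,2.4,-0.3,-0.1,0],[0.5,3.0,-0.4,-0.1,0]]}}

```text
time: 21.7
tool_pos: [0.5526, -0.0054, 0.094]
tcp_rot: [0.122, 3.139, -0.0]
wrist_force: [4.5, 0.4, -1.0]
width: 0.095
grip_force: 38.9
```

```bash
python3 - <<'E'
from h import *
val();p,_=cam('side')
cv2.imwrite('pics/s4.png',cv2.resize(p[140:260,290:410,::-1],(560,560),interpolation=cv2.INTER_CUBIC))
E
```

```text
t 21.7 TCP [ 0.5526 -0.0054  0.094 ] r 0.133 valve -1.43 F [ 4.5  0.4 -1. ] w 0.008105909748415028 g 38.93762648105621 yaw 3.064
```

View pics/s4.png

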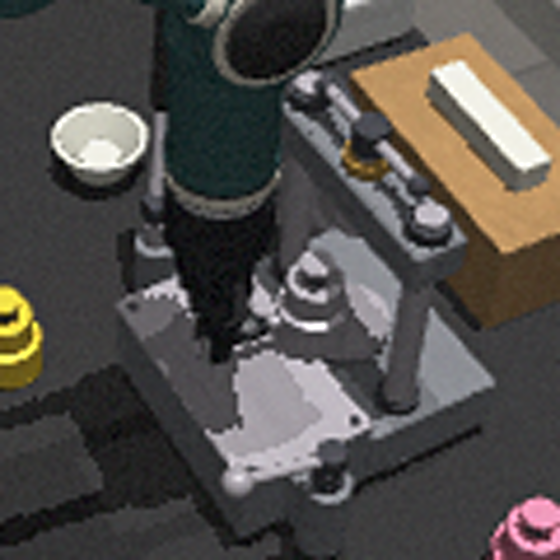

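The die is sliding upright at about (312,300), so I'm continuing.

>>> {"op": "step_arm", "data": {"motion": [[0.5,0.6,-0.1,0,0],[0.5,1.2,-0.1,0,0],[0.5,1.8,-0.2,0.05,0],[0.5,2.4,-0.3,0.05,0],[0.5,3.0,-0.4,0.1,0],[0.5,3.6,-0.4,0.1,0],[0.5,4.2,-0.5,0.15,0],[0.5,4.8,-0.6,0.15,0],[0.5,5.4,-0.65,0.15,0],[0.5,6.1,-0.7,0.15,0],[0.5,6.1,-0.7,0.15,0],[0.5,6.1,-0.7,0.15,0]]}}

```text
time: 22.95
tool_pos: [0.4898, -0.0074, 0.0928]
tcp_rot: [-0.122, -3.136, 0.0]
wrist_force: [-1.7, 0.0, 4.5]
width: 0.101
grip_force: 40.5
```

```bash
python3 - <<'E'
from h import *
val()
E
```

```text
t 22.95 TCP [ 0.4898 -0.0074  0.0928] r 0.155 valve -1.018 F [-1.7  0.   4.5] w 0.00858314871577356 g 40.507280230522156 yaw 3.064
```

>>> {"op": "step_arm", "data": {"motion": [[0.5,0,0,-0.15,0],[0.5,0,0,-0.15,0],[3,0,0,-0.15,0],[3,0,0,-0.15,0],[3,0,0,-0.15,0],[3,0,0,-4,0],[3,0,0,-8,0],[3,3,0,-12,0],[3,7,8,-13,0],[3,7,13,-13,0],[3,7,18,-13,0],[3,7,23,-13,0],[3,7,23,-13,0],[3,7,23,-13,0]]}}

```text
time: 24.35
tool_pos: [0.4395, 0.2315, 0.2232]
tcp_rot: [0.114, 3.139, 0.003]
wrist_force: [0.5, -0.4, 0.1]
width: 0.352
grip_force: 0.0
```

```bash
python3 - <<'E'
from h import *
val();p,_=cam('side');q,_=cam('top')
cv2.imwrite('pics/s5.png',np.hstack([cv2.resize(p[140:260,290:410,::-1],(400,400)),cv2.resize(q[110:230,290:410,::-1],(400,400))]))
E
```

```text
t 24.35 TCP [0.4395 0.2315 0.2232] r 0.3923 valve -1.251 F [ 0.5 -0.4  0.1] w 0.030060039115384685 g 0.0 yaw 3.069
```

View pics/s5.png

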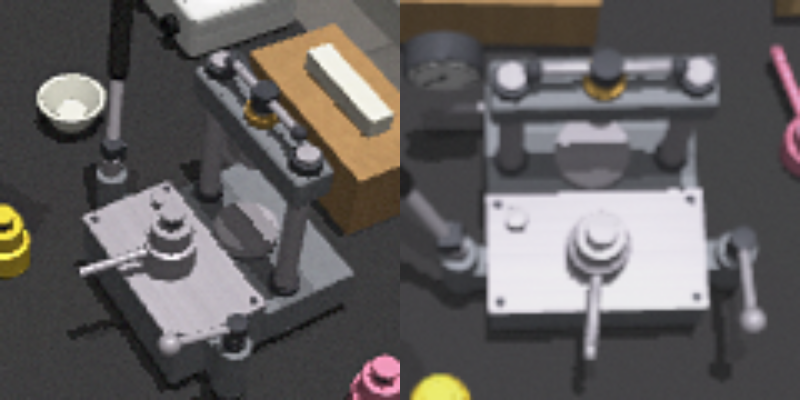

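```bash
python3 - <<'E'
from h import *
q=pix('top',351.5,179.6,z=.158);print(q,pix('top',351.5,179.6))
c,s=np.cos(.04),np.sin(.04);d=q[:2]-[.664,-.0113];print('press frame',c*d[0]+s*d[1],-s*d[0]+c*d[1])
k=pix('top',290+353*.3,110+319*.3,z=.137);v=k[:2]-AX;print('valve',np.arctan2(-v[1],-v[0])-.038)
bot.finish_job()
E
```

```text
[ 0.56650253 -0.0170298   0.158     ] [ 0.56665891 -0.01706529  0.15746748]
press frame -0.0976486124966321 -0.0018263589382905752
valve 0.017436293906655506
the job is handed in; nothing more can be done
```

I've handed the job in at about 24 s of the 70 s. By my camera measurements, the ram crept down to its stop at 4.5 to 7 mm/s, and the valve is shut at about 0.02 rad after closing with 12 N. The die stands upright on the shelf, about 98 mm in front of the ram's axis. I touched nothing else on the bench, but I haven't seen the judge's verdict.

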